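# Close the filter box of the fume extractor and hold its cover down

### The arm

A 7-joint arm with a two-finger parallel gripper is mounted at the origin on the work surface. World frame = base frame: x ahead of the robot, y to its left, z up, the work surface at z = 0. Lengths are in m, angles in rad, forces in N, time in s.
With the tool pointing down it reaches from about 0.35 to 0.9 m from the base axis. Payload 8.1 kg.
Tool frame: the origin (TCP) lies at the very end of the fingers, on their centre line; the grasp point (between the pads) lies 19 mm behind it (grip_depth is the distance from the TCP to the grasp point, in m); z points along the fingers, y is the line along which they close (so a half turn about z gives the same grasp; the last joint's range is limited). The gripper opens to 92 mm and grips with 3 to 60 N. Pads are 19 mm wide; open, the fingers measure 130 mm over their backs; the gripper's body (75 mm by 190 mm) begins 47 mm behind the grasp point.
Start: joints at [1.19, 0.434, 0.025, 1.573, -0.012, 1.134, -0.075], TCP at [0.171, -0.601, 0.227] pointing down, gripper open.
Joint ranges: [-2.62, 2.62], [-0.44, 2.09], [-1.27, 1.32], [0.08, 2.57], [-1.32, 4.46], [0.12, 2], [-2.74, 2.74]. Speed limits (rad/s): [2.22, 2.22, 3.01, 3.01, 3.14, 3.14, 3.14].

### API

Orientations are given as a 3x3 rotation matrix whose columns are the frame's x, y, z axes.
In Python, from rig import read_state, get_image, get_calibration, job_done, grip_depth gives the robot as it stands.
- The arm moves only by the tool servo_tool, never from a script. Its argument "commands" is a list of rows, each a list of 7 numbers: the shift along the tool's x, y, z in cm, then the turn, a rotation vector about the tool's x, y, z in degrees, then the opening, from 0 (shut) to 1 (fully open). In form: [[dx, dy, dz, ax, ay, az, claw], ...]. A call has 1 to 5 rows; each row shifts and turns the commanded pose from where the row before left it, along the tool's axes as they then stand; what a row does not reach is not made up. A row lasts 1/10 s, in which the tool goes at most 50 mm and 8.59 degrees, less where a joint would pass 70% of its speed; a pose out of reach is approached as far as the arm can. A call is refused whole if a number of a shift passes 5 or a number of a turn 8.59, either way. A call with a gripper value outside its range is refused whole. The fingers move at their own pace and stop on an object; the grip force is fixed at half the most. Time passes only in rows, so rows that do not move let the fingers close. It gives the time, the measured TCP pose, the force and the opening at its end, in the units of the state.
- read_state(): the state, without advancing time (a new reading comes with each control period).
- get_image(name): name is "side" or "top"; returns the picture (384x512x3 uint8, blue, green, red); there is no depth.
- get_calibration(name): a dict with "fx", "fy", "cx", "cy" (pixels), "k1" (the pictures are not rectified: a ray, as slopes to the right and down, at radius r is drawn at 1 + k1 r^2 times it, then the intrinsics apply), "rvec" (rotation vector, rad) and "tvec" (3), from world to camera coordinates, as OpenCV has them. Camera axes: x right, y down, z forward; pixel columns grow to the right and rows downward; lengths in m; the calibration is good to about 2 mm. A picture is of the moment at which its call begins. get_calibration takes no time and is no camera call.
- job_done(): hands the job in, once; it reports no verdict.
The state is a dict: "clock": time; "joint_positions": joint angles; "joint_vel": joint speeds; "effort": joint torques, N m; "position": TCP position; "tool_rot": TCP orientation; "contact_force": force on the tool from outside, world axes, zero at the start; "wrist_torque": the same for the moment, N m; "finger_gap": opening from 0.0 (shut) to 1.0 (fully open).
Only numpy, scipy, OpenCV 4.12 (cv2) and the standard library are available. Lean on these libraries where they do the work, as an engineer would, in place of code of your own. Each camera call takes 0.05 s, during which the arm holds its last target. There are 200 camera calls.

### The job

The filter box of the bench fume extractor is open and its cover hangs by its handle on the two-pronged hanger. First turn the wing of the quarter-turn fastener on the box until it lies in line with the two index marks beside it, so that it will pass through the cover's slot; then lift the cover by its handle up and off the hanger and lower it squarely onto the box's sprung sealing frame with the wing coming up through the slot. Finish while still holding the cover, pressed down so firmly that the sealing frame has sunk most of its travel, and leave the bottle, the jar of brushes and the tub where they are.

Things in the scene. Friction and masses are not known exactly. Their poses are not given: they have to be found in the camera images.
- filter_box: grey box fixed to the bench, 240 x 240 mm, walls 86 mm high, open on top, steel duct stub on its +x side. Origin: centre of its underside, on the bench; z up. A dark steel bridge crosses the opening along the box's y at x = -50 mm and carries the fastener. The sealing frame stands in the opening and is the highest part (100 mm) but for the fastener's wing
- seat (a point): fixed point of the box, over its centre, 100 mm above the bench, at the level of the unpressed sealing frame's top; axes as the box. The closed cover's origin belongs over this point (within 8 mm), its axes as the box's
- fastener (a joint): angle of the fastener's wing in rad about the vertical, growing anticlockwise from above. 0: the wing's length lies along the box's y, in line with the two white index marks (22 x 4 mm) on the bridge, and passes through the cover's slot. Stops at -0.35 and 1.75; no detent at 0; starts between 0.9 and 1.5. It stays where it is left (friction about 0.06 N m)
- fastener_grip (a point): centre of the fastener's wing, a steel bar 40 mm long (its y), 12 mm thick (its x), 20 mm high, on an 11 mm stud; 50 mm from the box's centre towards the box's -x; 113 mm above the bench (wing from 103 to 123 mm). Its axes turn with the wing; z up
- seal (a joint): how far the sealing frame is pressed down, in m: 0 free, 0.008 at its stop. Spring: starts to sink at about 2.5 N, then 1.5 N per mm, 14.5 N at the stop, the cover's own weight included (alone it sinks the frame less than 2 mm)
- seal_top (a point): centre of the upper face of the sprung black rubber sealing frame, 170 x 190 mm outside, 138 x 158 mm inside; 100 mm above the bench when free; moves down with it; axes as the box
- cover: loose aluminium cover plate, 160 (x) x 180 (y) x 6 mm, 0.28 to 0.42 kg, with a dark bail handle. Origin: centre of the plate's underside; z up, plate level both when hanging and when closed. At the start it hangs on the hanger with its axes as the hanger's, underside 118 mm above the bench
- cover_handle (a point): centre of the handle's bar: square 12 x 12 mm, 128 mm long along the cover's y, 78 mm above the plate's underside, over its centre; carried by two uprights (8 x 12 mm) at y = -60 and +60 mm, open window between. Axes as the cover. Pinch it in the middle from above, between the prongs
- cover_slot (a point): centre of the through slot in the plate, 26 mm (x) x 54 mm (y), 50 mm from the plate's centre towards the cover's -x, at the underside. Axes as the cover
- hanger: stand fixed to the bench: a steel foot, a wooden upright 195 mm high whose face is 111 mm from the origin towards the stand's +x, and two level round steel prongs (8 mm thick, at y = -38 and +38 mm) pointing to the stand's -x. Origin on the bench; z up
- hanger_seat (a point): point midway between the prongs, level with their top, 190 mm above the bench. From here the prongs run 30 mm towards the stand's -x and end in tips 18 mm high; the bar hangs 0 to 15 mm from here towards +x. To take the cover off: raise it 30 to 40 mm (above 55 the plate meets the prongs), then draw it level 130 mm or more to the stand's -x, clear of the prongs
- bottle: small amber glass bottle, black cap, 48 mm wide, 85 mm high, origin at its foot; leave alone
- brush_jar: glass jar holding brushes, 74 mm wide, jar 100 mm and brushes about 235 mm high, origin at its foot; leave alone
- tub: white tub with a blue lid, 90 mm wide, 69 mm high, origin at its foot; leave alone

How it is judged:
By the outcome, as a careful person would: the job done as asked, in the order asked, and still so for the second after the job is handed in, while the arm keeps its last pose, push and grip.
It also fails if it takes over 69 s, if anything falls off the work surface, if the arm or the gripper's body presses on something with over 40 N, if the wrist force passes 120 N, or if a joint passes its speed limit or range.

## Working session

There is one attempt and no reset: what is moved stays moved. The work goes in short steps, Python scripts to look and compute and a tool call to move; the robot and the scene stay as the last step left them, time stands still between calls to the robot, and variables do not carry over. Pictures are saved under pics/ and viewed, on a budget of 10 in all, crops included, one or two more only if the job needs it, and the job is handed in when it is done.

Besides the shell and the picture viewer there is one more tool, called after ">>>" as name(argument=value, ...), one argument or row to a line, values as JSON. servo_tool: Moves the arm, as the interface text tells. Its arguments: {"type":"object","properties":{"commands":{"type":"array"}},"required":["commands"]}

```bash
mkdir -p pics; ls
cat > h.py <<'E'
import numpy as np, cv2
from rig import *
def P(name,pts):
    c=get_calibration(name);K=np.array([[c['fx'],0,c['cx']],[0,c['fy'],c['cy']],[0,0,1.]])
    R=cv2.Rodrigues(np.array(c['rvec'],float))[0];t=np.array(c['tvec'],float).reshape(3)
    p=(np.atleast_2d(pts)@R.T)+t;s=p[:,:2]/p[:,2:];s=s*(1+c['k1']*(s**2).sum(1,keepdims=True))
    return s*[c['fx'],c['fy']]+[c['cx'],c['cy']]
def ray(name,px):
    c=get_calibration(name);R=cv2.Rodrigues(np.array(c['rvec'],float))[0];t=np.array(c['tvec'],float).reshape(3)
    d=(np.array(px,float)-[c['cx'],c['cy']])/[c['fx'],c['fy']];s=d.copy()
    for _ in range(30): s=d/(1+c['k1']*(s@s))
    return -R.T@t, R.T@np.array([s[0],s[1],1])
def atz(name,px,z):
    o,d=ray(name,px);return o+d*(z-o[2])/d[2]
E
python3 - <<'E'
from h import *
for n in('top','side'):
    im=get_image(n);cv2.imwrite(f'pics/{n}0.png',cv2.resize(im,(800,600),interpolation=cv2.INTER_CUBIC));cv2.imwrite(f'pics/{n}0raw.png',im)
    print(n,ray(n,(256,192)),get_calibration(n)['fx'])
s=read_state();print(s['clock'],s['position'],s['tool_rot'],s['finger_gap'],grip_depth() if callable(grip_depth) else grip_depth)
E
```

```text
pics
top (array([0.41267654, 0.13364211, 0.95842253]), array([ 0.20615971,  0.01044523, -0.97852642])) 350.0870420280008
side (array([ 0.12685444, -0.30861046,  0.72881071]), array([ 0.51676543,  0.51800587, -0.68168452])) 357.7687615468414
0.1 [ 0.17120665 -0.60061603  0.22602591] [[ 9.61694366e-01  2.74123511e-01 -4.96481294e-04]
 [ 2.74123938e-01 -9.61693444e-01  1.33631454e-03]
 [-1.11147573e-04 -1.42122357e-03 -9.99998984e-01]] 0.9992990646787543 0.0188
```

View pics/top0.png

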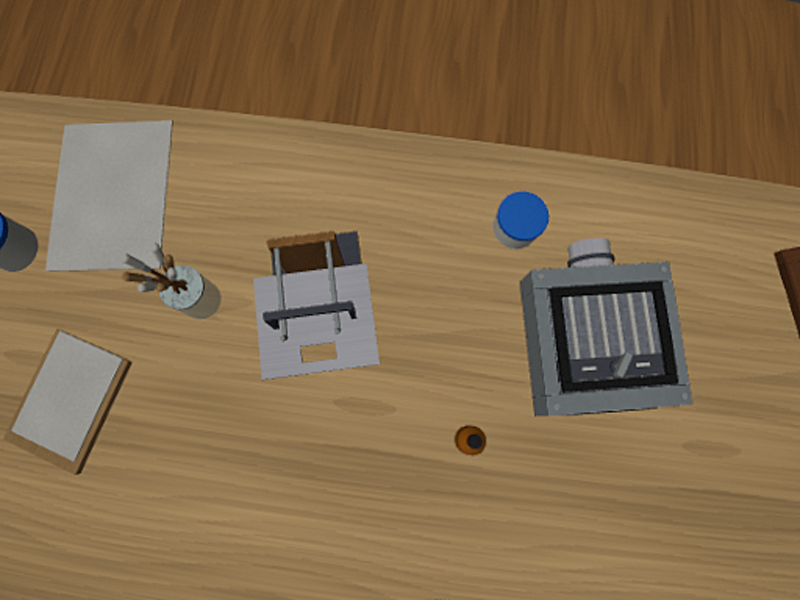

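View pics/side0.png

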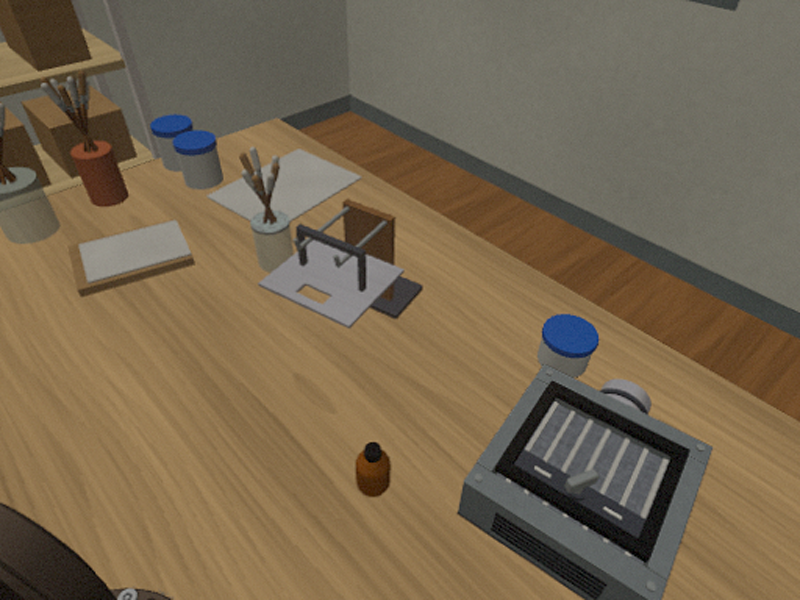

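The top view shows the box at about (608,340), with the wing near (623,365) between index marks at (588,368) and (643,364). The cover is at about (316,322), its bar running from (265,318) to (355,308). I'll enlarge both for measuring.

Run:
```python
import cv2,numpy as np
im=cv2.imread('pics/top0raw.png')
a=im[160:270,328:448];b=im[142:252,155:275]
cv2.imwrite('pics/c1.png',cv2.resize(a,(720,660)[:2],interpolation=cv2.INTER_CUBIC)[:600])
cv2.imwrite('pics/c2.png',cv2.resize(b,(720,660),interpolation=cv2.INTER_CUBIC)[:600])
```

```text
(no output)
```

View pics/c1.png

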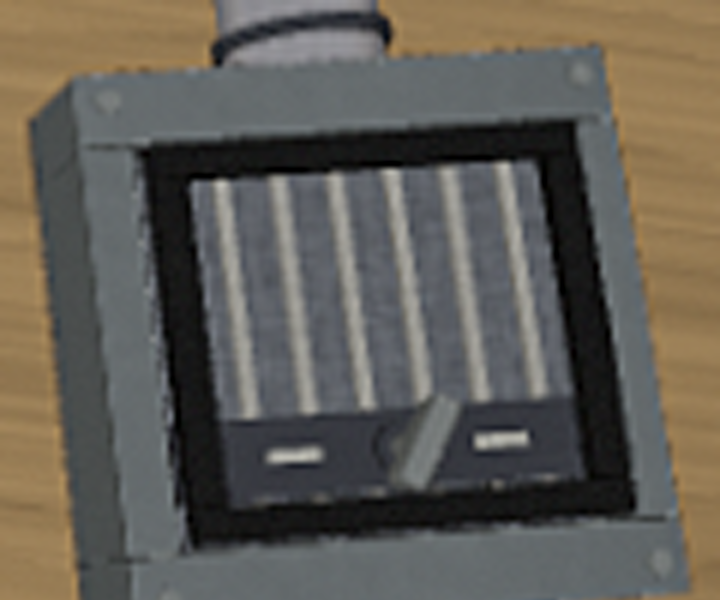

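View pics/c2.png

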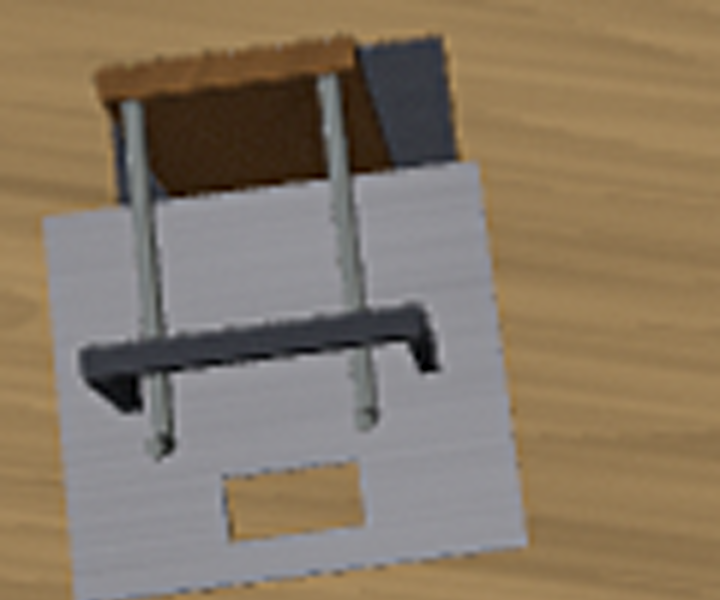

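The crops give the seal's outer corners at (140,148), (577,120), (637,514) and (188,552). The wing runs from (446,398) to (408,485) in crop 1. In crop 2 the plate corners are (43,215), (480,162), (527,547) and (75,600), and the bar runs from (80,352) to (425,315).

Run:
```python
from h import *
def w(off,pts,z): return np.array([atz('top',np.array(p)/6+np.array(off)-.42,z) for p in pts])
def fit(q,L):  # q TL,TR,BR,BL : local (+,+),(+,-),(-,-),(-,+)
    l=np.array([[1,1],[1,-1],[-1,-1],[-1,1]])*np.array(L)/2; c=q.mean(0);d=q[:,:2]-c[:2]
    a=np.arctan2((l[:,0]*d[:,1]-l[:,1]*d[:,0]).sum(),(l*d).sum());R=np.array([[np.cos(a),-np.sin(a)],[np.sin(a),np.cos(a)]])
    print(c.round(4),'yaw',np.degrees(a).round(2),'res mm',((d-l@R.T)*1e3).round(1).tolist());return c,a,R
A=(328,160);B=(155,142)
c,a,R=fit(w(A,[(140,148),(577,120),(637,514),(188,552)],.1),(.17,.19))
g=c[:2]+R@[-.05,0];print('fastener',g)
m=w(A,[(295,455),(501,439)],.086);print('marks',m, 'mid',m.mean(0),np.degrees(np.arctan2(*(m[0]-m[1])[[1,0]]))-90)
q=w(A,[(446,400),(408,484)],.123);print('wing',q,q.mean(0));d=q[0]-q[1];print('wing angle rel',np.degrees(np.arctan2(d[1],d[0])-a)-90)
fit(w(B,[(43,215),(480,162),(527,547),(75,600)],.124),(.16,.18))
h=w(B,[(80,355),(425,317)],.202);print('bar',h,h.mean(0),np.linalg.norm(h[0]-h[1]),np.degrees(np.arctan2(*(h[0]-h[1])[[1,0]]))-90)
p=w(B,[(160,445),(367,418)],.2);print('tips',p,p.mean(0))
p=w(B,[(133,110),(330,82)],.19);print('prong roots',p,p.mean(0))
for n,pt in (('brush',(180,285)),('tub',(519,222)),('bottle',(474,441))): print(n,atz('top',np.array(pt)*.64,.06))
```

```text
[ 0.5808 -0.2039  0.1   ] yaw 11.1 res mm [[-1.0, 0.8], [0.1, -2.0], [1.2, -0.2], [-0.3, 1.4]]
fastener [ 0.53174024 -0.21355406]
marks [[ 0.52552198 -0.17225838  0.086     ]
 [ 0.54312993 -0.26041198  0.086     ]] mid [ 0.53432595 -0.21633518  0.086     ] 11.295702037329846
wing [[ 0.55062595 -0.22013508  0.123     ]
 [ 0.51478793 -0.20612394  0.123     ]] [ 0.53270694 -0.21312951  0.123     ]
wing angle rel -122.45483801463266
[0.5406 0.2697 0.124 ] yaw 14.65 res mm [[-0.7, 0.7], [-0.5, -0.3], [0.1, -0.4], [1.1, 0.0]]
bar [[0.5271435  0.33158377 0.202     ]
 [0.55783647 0.20788232 0.202     ]] [0.54248999 0.26973304 0.202     ] 0.1274523755125397 13.934888501111999
tips [[0.49844723 0.29706737 0.2       ]
 [0.51824271 0.22361942 0.2       ]] [0.50834497 0.2603434  0.2       ]
prong roots [[0.62542344 0.33169632 0.19      ]
 [0.64621094 0.25854398 0.19      ]] [0.63581719 0.29512015 0.19      ]
brush [0.57883561 0.51835676 0.06      ]
tub [ 0.7669099  -0.04487025  0.06      ]
bottle [ 0.38841243 -0.00380295  0.06      ]
```

>>> servo_tool(
  commands=[
    [3.5,-2.1,0,0,0,0,1],
    [3.5,-2.1,0,0,0,0,0.8],
    [3.5,-2.1,0,0,0,0,0.6],
    [3.5,-2.1,0,0,0,0,0.5],
    [3.5,-2.1,0,0,0,0,0.5],
  ],
)

```text
clock: 0.6
position: [0.3116, -0.4506, 0.2265]
tool_rot: [[0.962, 0.274, -0.0], [0.274, -0.962, 0.0], [-0.0, -0.0, -1.0]]
contact_force: [1.1, 0.2, 0.4]
finger_gap: 0.701
```

>>> servo_tool(
  commands=[
    [3.5,-2.1,0,0,0,0,0.5],
    [3.5,-2.1,0,0,0,0,0.5],
    [3.5,-2.1,0,0,0,0,0.5],
    [3.5,-2.1,0,0,0,0,0.5],
    [3.5,-2.1,0,0,0,0,0.5],
  ],
)

```text
clock: 1.1
position: [0.4511, -0.3017, 0.2265]
tool_rot: [[0.962, 0.274, -0.0], [0.274, -0.962, 0.0], [-0.0, -0.0, -1.0]]
contact_force: [0.4, -0.6, -0.3]
finger_gap: 0.502
```

>>> servo_tool(
  commands=[
    [3.5,-2.1,0,0,0,0,0.5],
    [3.5,-2.1,0,0,0,0,0.5],
    [3.3,-2.1,0,0,0,0,0.5],
    [0,0,0,0,0,7.5,0.5],
    [0,0,0,0,0,7.5,0.5],
  ],
)

```text
clock: 1.6
position: [0.5328, -0.2126, 0.2261]
tool_rot: [[1.0, 0.014, -0.001], [0.014, -1.0, 0.001], [-0.001, -0.001, -1.0]]
contact_force: [0.2, -1.1, 0.0]
finger_gap: 0.501
```

>>> servo_tool(
  commands=[
    [0,0,0,0,0,7.5,0.5],
    [0,0,0,0,0,7.5,0.5],
    [0,0,0,0,0,7.3,0.5],
    [0,0,0,0,0,0,0.5],
    [0,0,0,0,0,0,0.5],
  ],
)

```text
clock: 2.1
position: [0.532, -0.2142, 0.2265]
tool_rot: [[0.933, -0.361, -0.001], [-0.361, -0.933, 0.0], [-0.001, 0.0, -1.0]]
contact_force: [1.1, 0.3, -0.1]
finger_gap: 0.501
```

```bash
cat >> h.py <<'E'
def need(xyz,yaw):
    "delta in tool axes (cm) and turn (deg) to a down pose whose tool y lies at world angle yaw (mod 180)"
    s=read_state();R=np.array(s['tool_rot']);p=np.array(s['position'])
    y=np.radians(yaw);v=np.array([np.cos(y),np.sin(y),0])
    if v@R[:,1]<0:v=-v
    z=np.array([0,0,-1.]);T=np.column_stack([np.cross(v,z),v,z])
    print('t',round(s['clock'],2),'p',p.round(4),'yaw',np.degrees(np.arctan2(R[1,1],R[0,1])).round(1),'gap',round(s['finger_gap'],3),'F',np.round(s['contact_force'],1),'M',np.round(s['wrist_torque'],2))
    print('d cm',(R.T@(np.array(xyz)-p)*100).round(2),'turn',np.degrees(cv2.Rodrigues(R.T@T)[0].ravel()).round(2),'j',np.round(s['joint_positions'],2))
E
python3 - <<'E'
from h import *
need((.5325,-.214,.105),68.6)
im=get_image('side');print(P('side',[(.5325,-.214,.113)]))
cv2.imwrite('pics/s1.png',cv2.resize(im[180:384,256:512],(800,638))[:600])
E
```

```text
t 2.1 p [ 0.532  -0.2142  0.2265] yaw -111.2 gap 0.501 F [ 1.1  0.3 -0.1] M [ 0.08 -0.01  0.01]
d cm [ 0.04 -0.04 12.15] turn [0.01 0.03 0.23] j [ 0.32  0.35 -0.04  1.7   0.02  1.09 -1.67]
[[369.67812391 307.61742485]]
```

Finishing the turn this way would bring joint 7 close to its limit (-2.67 against -2.74). I'll flip the gripper by a half turn first, which gives the same grasp.

>>> servo_tool(
  commands=[
    [0,0,0,0,0,-8.5,0.5],
    [0,0,0,0,0,-8.5,0.5],
    [0,0,0,0,0,-8.5,0.5],
    [0,0,0,0,0,-8.5,0.5],
    [0,0,0,0,0,-8.5,0.5],
  ],
)

```text
clock: 2.65
position: [0.5321, -0.2144, 0.2267]
tool_rot: [[0.93, 0.368, -0.0], [0.368, -0.93, 0.0], [-0.0, -0.0, -1.0]]
contact_force: [-0.2, -0.3, -0.2]
finger_gap: 0.498
```

>>> servo_tool(
  commands=[
    [0,0,0,0,0,-8.5,0.5],
    [0,0,0,0,0,-8.5,0.5],
    [0,0,0,0,0,-8.5,0.5],
    [0,0,0,0,0,-8.5,0.5],
    [0,0,0,0,0,-8.5,0.5],
  ],
)

```text
clock: 3.15
position: [0.532, -0.2145, 0.2267]
tool_rot: [[0.437, 0.9, -0.0], [0.9, -0.437, 0.0], [-0.0, -0.0, -1.0]]
contact_force: [-0.6, -0.2, -0.2]
finger_gap: 0.501
```

>>> servo_tool(
  commands=[
    [0,0,0,0,0,-8.5,0.5],
    [0,0,0,0,0,-8.5,0.5],
    [0,0,0,0,0,-8.5,0.5],
    [0,0,0,0,0,-8.5,0.5],
    [0,0,0,0,0,-8.5,0.5],
  ],
)

```text
clock: 3.65
position: [0.5321, -0.2145, 0.2267]
tool_rot: [[-0.286, 0.958, 0.0], [0.958, 0.286, -0.0], [-0.0, 0.0, -1.0]]
contact_force: [-0.2, -0.0, -0.2]
finger_gap: 0.5
```

>>> servo_tool(
  commands=[
    [0,0,0,0,0,-8.5,0.5],
    [0,0,0,0,0,-8.5,0.5],
    [0,0,0,0,0,-8.5,0.5],
    [0,0,0,0,0,-8.5,0.5],
    [0,0,0,0,0,-8.5,0.5],
  ],
)

```text
clock: 4.15
position: [0.5321, -0.2145, 0.2267]
tool_rot: [[-0.858, 0.513, 0.0], [0.513, 0.858, -0.0], [-0.0, 0.0, -1.0]]
contact_force: [-0.3, 0.7, 0.1]
finger_gap: 0.499
```

>>> servo_tool(
  commands=[
    [0,0,0,0,0,-8.5,0.5],
    [0,0,2,0,0,-1.3,0.5],
    [0,0,2,0,0,0,0.5],
    [0,0,2,0,0,0,0.5],
    [0,0,0,0,0,0,0.5],
  ],
)

```text
clock: 4.65
position: [0.5304, -0.2144, 0.1644]
tool_rot: [[-0.931, 0.366, -0.004], [0.366, 0.931, 0.001], [0.004, -0.0, -1.0]]
contact_force: [-0.8, -0.0, 0.3]
finger_gap: 0.501
```

Run:
```python
from h import *
need((.5325,-.214,.105),68.6)
im=get_image('side');print(P('side',[(.5325,-.214,.113)]))
cv2.imwrite('pics/s1.png',cv2.resize(im[220:384,280:480],(730,600),interpolation=cv2.INTER_CUBIC))
```

```text
t 4.65 p [ 0.5304 -0.2144  0.1644] yaw 68.5 gap 0.501 F [-0.8 -0.   0.3] M [ 0.03 -0.12 -0.01]
d cm [-0.21  0.12  5.94] turn [-0.01 -0.25 -0.08] j [ 0.77  0.5  -0.68  1.74  0.36  1.03  1.16]
[[369.67812391 307.61742485]]
```

View pics/s1.png

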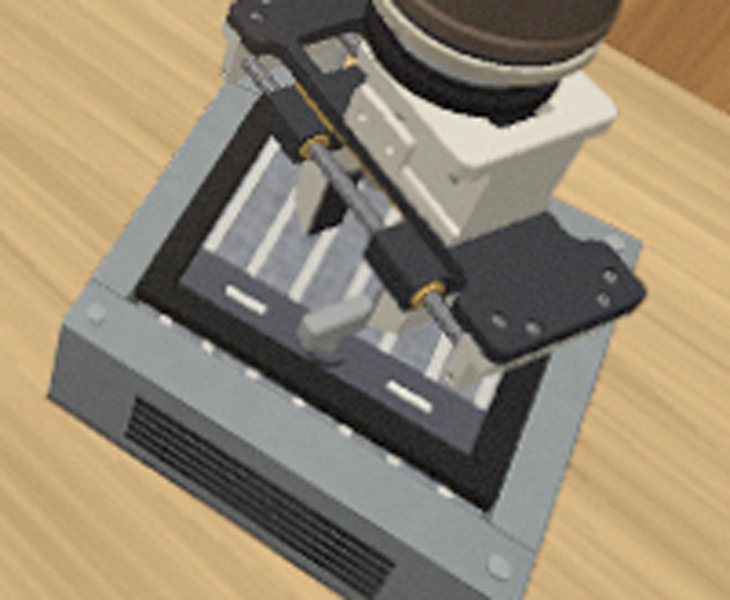

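>>> servo_tool(
  commands=[
    [-0.2,0.1,2,0,-0.2,0,0.5],
    [0,0,2,0,0,0,0.5],
    [0,0,1.4,0,0,0,0.5],
    [0,0,0.5,0,0,0,0.5],
    [0,0,0,0,0,0,0.5],
  ],
)

```text
clock: 5.2
position: [0.5345, -0.2142, 0.1078]
tool_rot: [[-0.93, 0.368, 0.003], [0.368, 0.93, -0.001], [-0.003, 0.0, -1.0]]
contact_force: [-0.4, 0.6, -0.5]
finger_gap: 0.498
```

>>> servo_tool(
  commands=[
    [0,0,0,0,0,0,0],
    [0,0,0,0,0,0,0],
    [0,0,0,0,0,0,0],
    [0,0,0,0,0,0,0],
    [0,0,0,0,0,0,0],
  ],
)

```text
clock: 5.7
position: [0.534, -0.216, 0.108]
tool_rot: [[-0.93, 0.369, 0.003], [0.369, 0.93, -0.004], [-0.004, -0.003, -1.0]]
contact_force: [-0.2, 2.4, 4.8]
finger_gap: 0.127
```

Run:
```python
from h import *
need((.5325,-.214,.105),68.6)
```

```text
t 5.7 p [ 0.534 -0.216  0.108] yaw 68.4 gap 0.127 F [-0.2  2.4  4.8] M [ 1.15 -0.14  0.07]
d cm [0.22 0.13 0.3 ] turn [-0.15  0.21 -0.24] j [ 0.74  0.57 -0.65  1.79  0.42  0.92  1.1 ]
```

>>> servo_tool(
  commands=[
    [0,0,0,0,0,5,0],
    [0,0,0,0,0,5,0],
    [0,0,0,0,0,5,0],
    [0,0,0,0,0,5,0],
    [0,0,0,0,0,5,0],
  ],
)

```text
clock: 6.2
position: [0.5343, -0.2155, 0.108]
tool_rot: [[-0.684, 0.729, 0.003], [0.729, 0.684, -0.003], [-0.004, 0.0, -1.0]]
contact_force: [-1.1, -3.7, 2.1]
finger_gap: 0.13
```

Run:
```python
from h import *
need((.534,-.216,.108),11.2)
```

```text
t 6.2 p [ 0.5343 -0.2155  0.108 ] yaw 43.2 gap 0.13 F [-1.1 -3.7  2.1] M [-0.75  0.15  0.12]
d cm [-0.02 -0.06  0.01] turn [ 0.08  0.23 31.96] j [ 0.67  0.54 -0.54  1.8   0.35  0.89  0.73]
```

>>> servo_tool(
  commands=[
    [0,0,0,0,0,5,0],
    [0,0,0,0,0,5,0],
    [0,0,0,0,0,5,0],
    [0,0,0,0,0,5,0],
    [0,0,0,0,0,5,0],
  ],
)

```text
clock: 6.7
position: [0.5346, -0.2153, 0.1081]
tool_rot: [[-0.312, 0.95, 0.004], [0.95, 0.312, -0.003], [-0.004, 0.003, -1.0]]
contact_force: [0.4, -3.0, 0.9]
finger_gap: 0.127
```

>>> servo_tool(
  commands=[
    [0,0,0,0,0,4,0],
    [0,0,0,0,0,3,0],
    [0,0,0,0,0,0,0],
  ],
)

```text
clock: 7.0
position: [0.5347, -0.2152, 0.1081]
tool_rot: [[-0.196, 0.981, 0.004], [0.981, 0.196, -0.003], [-0.003, 0.003, -1.0]]
contact_force: [-0.2, -4.6, 1.5]
finger_gap: 0.126
```

Run:
```python
from h import *
need((.534,-.216,.108),11.2)
```

```text
t 7.0 p [ 0.5347 -0.2152  0.1081] yaw 11.3 gap 0.126 F [-0.2 -4.6  1.5] M [-0.92 -0.13 -0.06]
d cm [-0.06 -0.09  0.01] turn [0.19 0.2  0.13] j [ 0.57  0.51 -0.4   1.81  0.25  0.87  0.25]
```

>>> servo_tool(
  commands=[
    [0,0,0,0,0,0,0.5],
    [0,0,0,0,0,0,0.5],
    [0,0,0,0,0,0,0.5],
    [0,0,-2,0,0,0,0.7],
    [0,0,-4,0,0,0,1],
  ],
)

```text
clock: 7.5
position: [0.5322, -0.2133, 0.1656]
tool_rot: [[-0.199, 0.98, -0.003], [0.98, 0.199, 0.001], [0.002, -0.002, -1.0]]
contact_force: [-0.5, -1.6, -0.3]
finger_gap: 0.51
```

>>> servo_tool(
  commands=[
    [0,0,-4,0,0,0,1],
    [0,0,-4,0,0,0,1],
    [0,0,-4,0,0,0,1],
    [4,0.9,0,0,0,0,1],
    [4,0.9,0,0,0,0,1],
  ],
)

```text
clock: 8.0
position: [0.5362, -0.1319, 0.2889]
tool_rot: [[-0.196, 0.981, 0.006], [0.981, 0.196, -0.002], [-0.003, 0.005, -1.0]]
contact_force: [0.0, 0.8, -0.6]
finger_gap: 0.949
```

>>> servo_tool(
  commands=[
    [4,0.9,0,0,0,0,1],
    [4,0.9,0,0,0,0,1],
    [4,0.9,0,0,0,0,1],
    [4,0.9,0,0,0,0,1],
    [4,0.9,0,0,0,0,1],
  ],
)

```text
clock: 8.5
position: [0.5399, 0.0748, 0.2874]
tool_rot: [[-0.199, 0.98, 0.003], [0.98, 0.199, -0.001], [-0.002, 0.003, -1.0]]
contact_force: [-0.1, -0.3, 0.1]
finger_gap: 0.999
```

Run:
```python
from h import *
need((.5425,.2697,.28),14.4)
im=get_image('top');cv2.imwrite('pics/top1raw.png',im)
cv2.imwrite('pics/t1.png',cv2.resize(im[160:260,328:448],(720,600),interpolation=cv2.INTER_CUBIC))
```

```text
t 8.5 p [0.5399 0.0748 0.2874] yaw 11.5 gap 0.999 F [-0.1 -0.3  0.1] M [ 0.   -0.17 -0.02]
d cm [19.05  4.13  0.72] turn [ 0.16  0.11 -2.95] j [ 0.19  0.31 -0.56  1.65  0.18  1.23 -0.21]
```

View pics/t1.png

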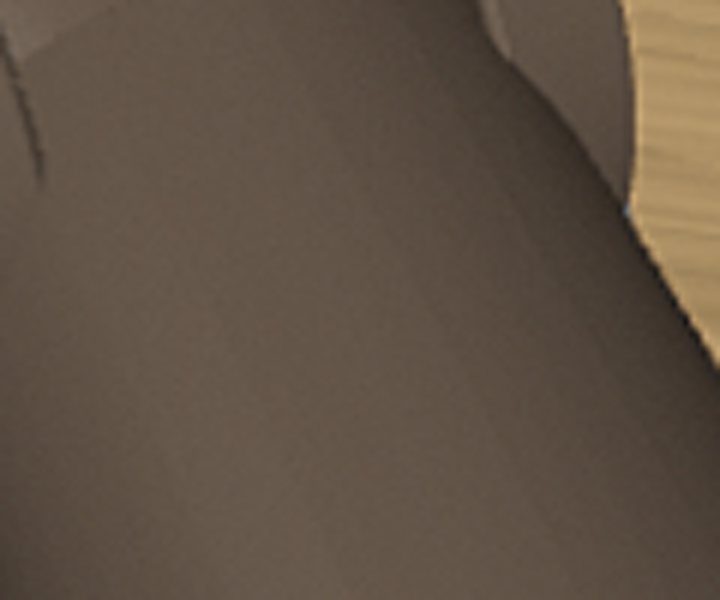

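The arm hides the box in this picture. I'll move on to the cover and look again from there.

>>> servo_tool(
  commands=[
    [4,0.9,0,0,0,-1,1],
    [4,0.8,0,0,0,-1,1],
    [4,0.8,0,0,0,-1,1],
    [4,0.8,0,0,0,0,1],
    [3,0.5,0,0,0,0,1],
  ],
)

```text
clock: 9.05
position: [0.5331, 0.2694, 0.287]
tool_rot: [[-0.252, 0.968, 0.003], [0.968, 0.252, -0.0], [-0.001, 0.002, -1.0]]
contact_force: [-0.2, 0.2, -0.3]
finger_gap: 0.996
```

Run:
```python
from h import *
need((.5425,.2697,.178),14.4)
im=get_image('top');cv2.imwrite('pics/top2raw.png',im)
im2=get_image('side');cv2.imwrite('pics/side2raw.png',im2)
a=cv2.resize(im[170:250,328:448],(600,400),interpolation=cv2.INTER_CUBIC);b=cv2.resize(im2[230:384,280:480],(519,400),interpolation=cv2.INTER_CUBIC)
cv2.imwrite('pics/t2.png',cv2.resize(np.hstack([a,b]),(800,286),interpolation=cv2.INTER_AREA))
cv2.imwrite('pics/t2.png',np.vstack([a,cv2.resize(im2[100:200,150:300],(600,400))])[:600] if 0 else a)
```

```text
t 9.05 p [0.5331 0.2694 0.287 ] yaw 14.6 gap 0.996 F [-0.2  0.2 -0.3] M [ 0.01 -0.13  0.  ]
d cm [-0.2   0.89 10.9 ] turn [0.14 0.05 0.17] j [-0.14  0.42 -0.61  1.52  0.25  1.28 -0.52]
```

View pics/t2.png

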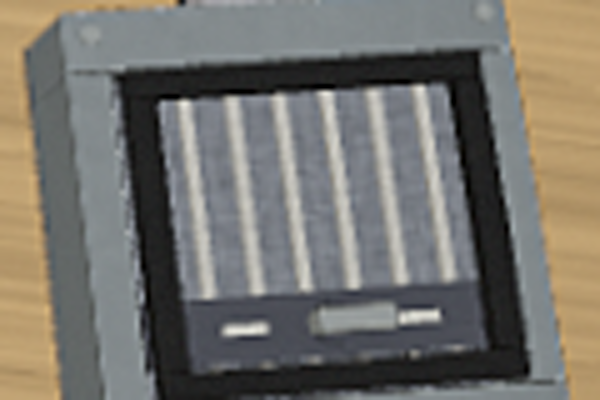

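The wing runs from (315,322) to (396,314) and the marks from (245,329) to (420,316), so it lies in line to within about 1°. Next I descend on the handle.

>>> servo_tool(
  commands=[
    [-0.2,0.9,2,0,0,0,1],
    [0,0,3,0,0,0,1],
    [0,0,3,0,0,0,1],
    [0,0,2,0,0,0,1],
    [0,0,0,0,0,0,1],
  ],
)

```text
clock: 9.65
position: [0.5423, 0.2645, 0.1841]
tool_rot: [[-0.249, 0.969, -0.002], [0.969, 0.249, -0.004], [-0.004, -0.003, -1.0]]
contact_force: [-0.3, -0.5, -0.3]
finger_gap: 1.0
```

Run:
```python
from h import *
need((.5425,.2697,.178),14.4)
im=get_image('side');cv2.imwrite('pics/s3.png',cv2.resize(im[110:220,160:310],(800,587),interpolation=cv2.INTER_CUBIC))
c=atz('top',(355.5/5+328-.4,318/5+170-.4),.123);print(c)
```

```text
t 9.65 p [0.5423 0.2645 0.1841] yaw 14.4 gap 1.0 F [-0.3 -0.5 -0.3] M [-0.01 -0.11  0.04]
d cm [0.5  0.15 0.61] turn [-0.15  0.22 -0.  ] j [-0.15  0.51 -0.58  1.64  0.31  1.09 -0.57]
[ 0.53272707 -0.21296238  0.123     ]
```

View pics/s3.png

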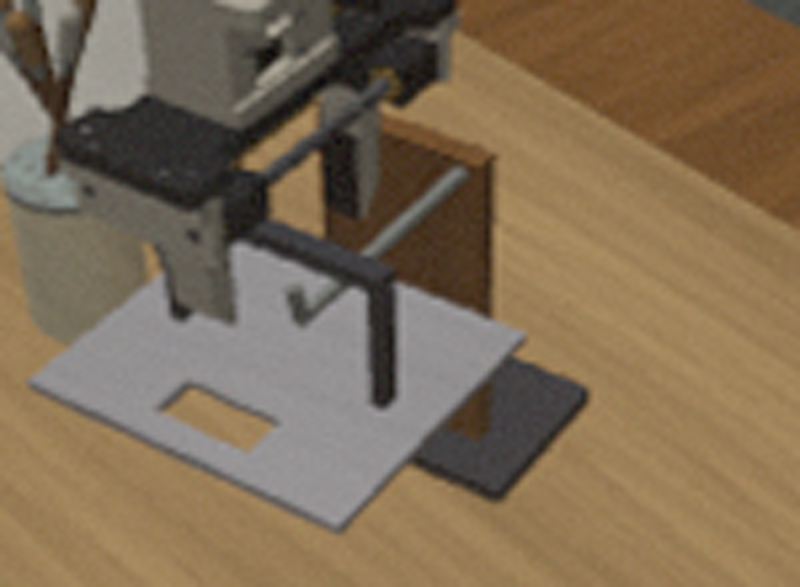

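>>> servo_tool(
  commands=[
    [0.4,0.1,0.6,0,0.2,0,1],
    [0,0,0.2,0,0,0,1],
    [0,0,0,0,0,0,0],
    [0,0,0,0,0,0,0],
    [0,0,0,0,0,0,0],
  ],
)

```text
clock: 10.2
position: [0.5438, 0.2709, 0.1796]
tool_rot: [[-0.249, 0.969, 0.003], [0.969, 0.249, 0.002], [0.001, 0.003, -1.0]]
contact_force: [-1.1, 0.1, -0.4]
finger_gap: 0.788
```

>>> servo_tool(
  commands=[
    [0,0,0,0,0,0,0],
    [0,0,0,0,0,0,0],
    [0,0,0,0,0,0,0],
    [0,0,0,0,0,0,0],
    [0,0,0,0,0,0,0],
  ],
)

```text
clock: 10.7
position: [0.5436, 0.2708, 0.1791]
tool_rot: [[-0.249, 0.969, 0.002], [0.969, 0.249, 0.002], [0.001, 0.003, -1.0]]
contact_force: [0.2, -0.0, 0.3]
finger_gap: 0.351
```

Run:
```python
from h import *
need((.5425,.2697,.178),14.4)
```

```text
t 10.7 p [0.5436 0.2708 0.1791] yaw 14.4 gap 0.351 F [ 0.2 -0.   0.3] M [-0.01 -0.13  0.  ]
d cm [-0.08 -0.14  0.11] turn [ 0.16 -0.08  0.01] j [-0.15  0.52 -0.58  1.64  0.31  1.07 -0.57]
```

>>> servo_tool(
  commands=[
    [0,0,0,0,0,0,0],
    [0,0,0,0,0,0,0],
    [0,0,0,0,0,0,0],
    [0,0,0,0,0,0,0],
    [0,0,0,0,0,0,0],
  ],
)

```text
clock: 11.2
position: [0.5434, 0.2708, 0.1791]
tool_rot: [[-0.249, 0.969, 0.002], [0.969, 0.249, 0.002], [0.001, 0.002, -1.0]]
contact_force: [-1.7, 0.3, 0.9]
finger_gap: 0.129
```

>>> servo_tool(
  commands=[
    [0,0,-1,0,0,0,0],
    [0,0,-1,0,0,0,0],
    [0,0,-1,0,0,0,0],
    [0,0,-0.5,0,0,0,0],
    [0,0,0,0,0,0,0],
  ],
)

```text
clock: 11.7
position: [0.544, 0.2711, 0.2153]
tool_rot: [[-0.249, 0.969, 0.004], [0.969, 0.249, 0.003], [0.002, 0.005, -1.0]]
contact_force: [0.2, 0.2, -3.3]
finger_gap: 0.126
```

Run:
```python
from h import *
need((.5436,.2708,.214),14.4)
im=get_image('side');cv2.imwrite('pics/s4.png',cv2.resize(im[90:220,160:310],(692,600),interpolation=cv2.INTER_CUBIC))
```

```text
t 11.7 p [0.544  0.2711 0.2153] yaw 14.4 gap 0.126 F [ 0.2  0.2 -3.3] M [ 0.03 -0.14 -0.  ]
d cm [-0.02 -0.05  0.13] turn [ 0.27 -0.1   0.01] j [-0.15  0.48 -0.59  1.6   0.29  1.14 -0.55]
```

View pics/s4.png

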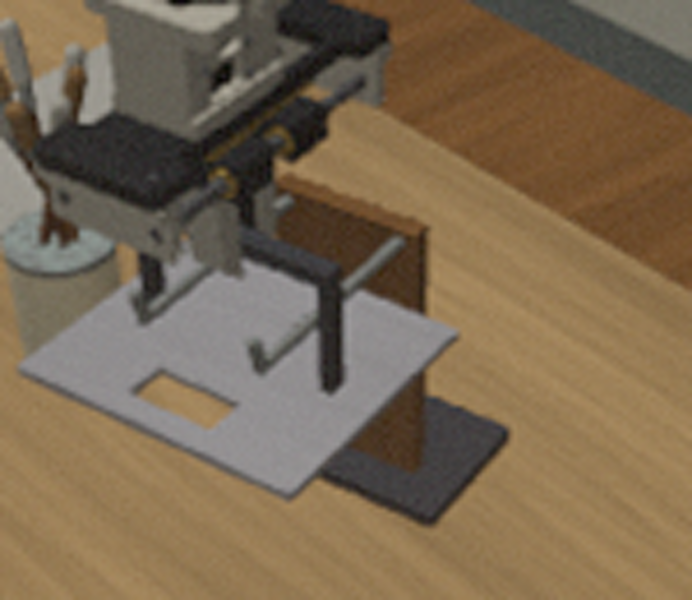

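The cover hangs level in the grip, with its bar above the prong tips. Now I draw it off the hanger.

>>> servo_tool(
  commands=[
    [0,-2,0,0,0,0,0],
    [0,-3,0,0,0,0,0],
    [0,-3,0,0,0,0,0],
    [0,-3,0,0,0,0,0],
    [0,-3,0,0,0,0,0],
  ],
)

```text
clock: 12.25
position: [0.4065, 0.2354, 0.2133]
tool_rot: [[-0.249, 0.969, 0.002], [0.969, 0.249, 0.002], [0.001, 0.002, -1.0]]
contact_force: [0.1, 0.8, -4.1]
finger_gap: 0.127
```

>>> servo_tool(
  commands=[
    [0,-2,0,0,0,0,0],
    [0,0,-2,0,0,0,0],
    [0,0,-2,0,0,0,0],
    [0,0,-1,0,0,0,0],
    [0,0,0,0,0,0,0],
  ],
)

```text
clock: 12.75
position: [0.3891, 0.2313, 0.2646]
tool_rot: [[-0.249, 0.969, 0.004], [0.969, 0.249, 0.003], [0.002, 0.005, -1.0]]
contact_force: [0.2, 0.5, -3.5]
finger_gap: 0.129
```

Run:
```python
from h import *
need((.5835,-.2069,.26),11.2)
im=get_image('top');cv2.imwrite('pics/t5raw.png',im);cv2.imwrite('pics/t5.png',cv2.resize(im[140:300,140:353],(799,600),interpolation=cv2.INTER_CUBIC))
```

```text
t 12.75 p [0.3891 0.2313 0.2646] yaw 14.4 gap 0.129 F [ 0.2  0.5 -3.5] M [-0.02 -0.11  0.04]
d cm [-47.28   7.93   0.42] turn [ 0.29 -0.11  3.2 ] j [-0.06  0.18 -0.68  1.88  0.13  1.12 -0.54]
```

View pics/t5.png

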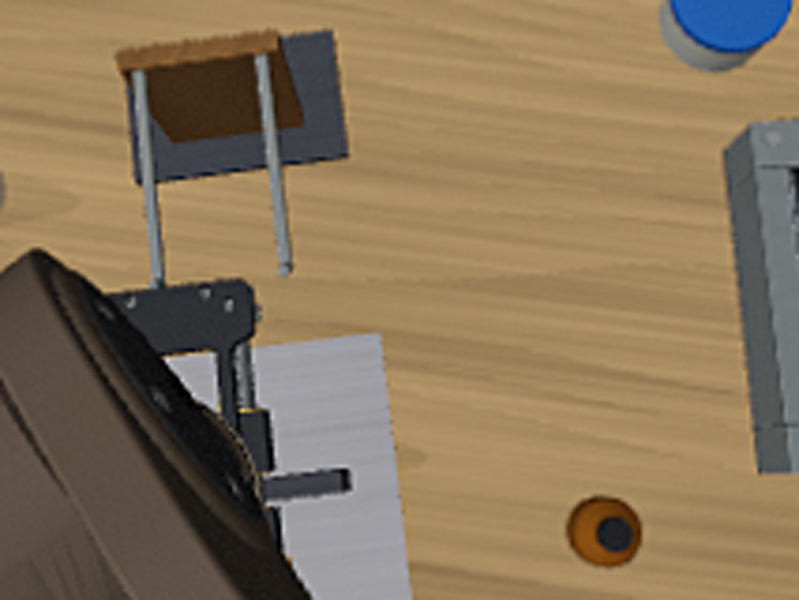

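The cover is clear of the prongs. The bar's right end is at (349,481) and the plate's right corner at (380,333). I'll check the grip's offset along the bar while moving over to the box.

>>> servo_tool(
  commands=[
    [-3.5,0.6,0,0,0,0.5,0],
    [-4,0.6,0,0,0,0.5,0],
    [-4,0.6,0,0,0,0.5,0],
    [-4,0.7,0,0,0,0.5,0],
    [-4,0.7,0,0,0,0.5,0],
  ],
)

```text
clock: 13.3
position: [0.4646, 0.0467, 0.2622]
tool_rot: [[-0.206, 0.979, 0.001], [0.979, 0.206, 0.002], [0.002, 0.001, -1.0]]
contact_force: [1.0, 0.4, -4.3]
finger_gap: 0.127
```

>>> servo_tool(
  commands=[
    [-4,0.6,0,0,0,0.5,0],
    [-4,0.6,0,0,0,0.2,0],
    [-4,0.6,0,0,0,0,0],
    [-4,0.6,0,0,0,0,0],
    [-4,0.6,0,0,0,0,0],
  ],
)

```text
clock: 13.8
position: [0.5334, -0.1432, 0.2615]
tool_rot: [[-0.194, 0.981, 0.0], [0.981, 0.194, 0.002], [0.002, 0.001, -1.0]]
contact_force: [0.2, 0.2, -2.9]
finger_gap: 0.127
```

>>> servo_tool(
  commands=[
    [-3,0.6,0,0,0,0,0],
    [-2,0.4,0,0,0,0,0],
    [-1,0.2,0,0,0,0,0],
    [0,0,0,0,0,0,0],
    [0,0,0,0,0,0,0],
  ],
)

```text
clock: 14.3
position: [0.5567, -0.1966, 0.2625]
tool_rot: [[-0.196, 0.981, 0.001], [0.981, 0.196, 0.003], [0.003, 0.002, -1.0]]
contact_force: [-0.1, 0.7, -3.7]
finger_gap: 0.125
```

Run:
```python
from h import *
t=np.array([.3891,.2313]);a=np.radians(14.4);R=np.array([[np.cos(a),-np.sin(a)],[np.sin(a),np.cos(a)]])
for px,z,l in (((349,481),.2875,(0,-.064)),((380,333),.2095,(.08,-.09))):
    w=atz('top',np.array(px)/3.755+140-.37,z)[:2];print('cover origin by vision - TCP, cover axes mm',(R.T@(w-t)-l)*1e3)
need((.5835,-.2069,.20),11.2)
```

```text
cover origin by vision - TCP, cover axes mm [-1.72795344 -3.06738048]
cover origin by vision - TCP, cover axes mm [-1.54833774  0.08278513]
t 14.3 p [ 0.5567 -0.1966  0.2625] yaw 11.3 gap 0.125 F [-0.1  0.7 -3.7] M [ 0.   -0.13 -0.01]
d cm [-1.56  2.41  6.24] turn [ 0.1  -0.17  0.08] j [ 0.52  0.38 -0.38  1.58  0.15  1.2   0.31]
```

>>> servo_tool(
  commands=[
    [-0.8,1.2,1,0,0,0,0],
    [-0.8,1.2,1.5,0,0,0,0],
    [0,0,2,0,0,0,0],
    [0,0,1,0,0,0,0],
    [0,0,0,0,0,0,0],
  ],
)

```text
clock: 14.8
position: [0.5826, -0.2075, 0.2068]
tool_rot: [[-0.196, 0.981, -0.001], [0.981, 0.196, 0.003], [0.003, -0.0, -1.0]]
contact_force: [-1.1, 0.4, -3.6]
finger_gap: 0.124
```

Run:
```python
from h import *
need((.5835,-.2069,.20),11.2)
a=get_image('top');b=get_image('side')
a=cv2.resize(a[155:275,320:460],(700,600),interpolation=cv2.INTER_CUBIC);b=cv2.resize(b[200:384,265:480],(701,600),interpolation=cv2.INTER_CUBIC)
cv2.imwrite('pics/t6.png',a);cv2.imwrite('pics/s6.png',b)
```

```text
t 14.8 p [ 0.5826 -0.2075  0.2068] yaw 11.3 gap 0.124 F [-1.1  0.4 -3.6] M [-0.08 -0.09 -0.03]
d cm [0.04 0.1  0.68] turn [-0.   -0.19  0.11] j [ 0.51  0.47 -0.37  1.59  0.18  1.11  0.3 ]
```

View pics/s6.png

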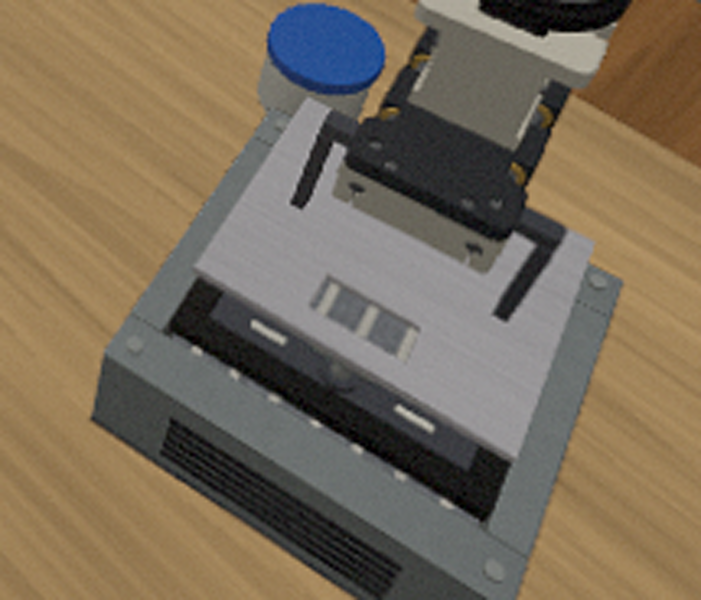

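The side view shows the plate corners at (307,98), (593,243), (516,458) and (198,268), the slot at about (366,318), and the marks at (268,333) and (414,419). I'll compare cover and fastener within this one camera.

Run:
```python
from h import *
f=lambda p,z: atz('side',np.array(p)/3.2605+np.array([265,200])-.35,z)[:2]
def rot(a): return np.array([[np.cos(a),-np.sin(a)],[np.sin(a),np.cos(a)]])
m=np.array([f(p,.086) for p in ((268,333),(414,419))]);d=m[0]-m[1];print('marks mid',m.mean(0),'yaw',np.degrees(np.arctan2(d[1],d[0]))-90,np.linalg.norm(d))
q=np.array([f(p,.1515) for p in ((307,98),(593,243),(516,457),(198,266))]);c=q.mean(0)
l=np.array([[.08,.09],[.08,-.09],[-.08,-.09],[-.08,.09]]);e=q-c;a=np.arctan2((l[:,0]*e[:,1]-l[:,1]*e[:,0]).sum(),(l*e).sum())
print('cover',c,'yaw',np.degrees(a),'res',((e-l@rot(a).T)*1e3).round(1).tolist())
r=rot(np.radians(11.2));print('cover - box centre, box axes mm', r.T@(c-m.mean(0))*1e3-[50,0], 'cover-TCP',r.T@(c-read_state()['position'][:2])*1e3)
s=np.array([f(p,.1515) for p in ((332,275),(420,326),(402,362),(310,306))]);print('slot',s.mean(0),r.T@(s.mean(0)-m.mean(0))*1e3)
```

```text
marks mid [ 0.5361342 -0.2165331] yaw 10.98595822285884 0.09014877668641114
cover [ 0.58391771 -0.2065408 ] yaw 10.463752952896776 res [[-0.3, 0.9], [-3.6, 1.4], [0.8, -0.9], [3.1, -1.4]]
cover - box centre, box axes mm [-1.18567798  0.52080415] cover-TCP [0.35230964 1.660712  ]
slot [ 0.53491052 -0.21644232] [-1.18274391  0.32673256]
```

View pics/t6.png

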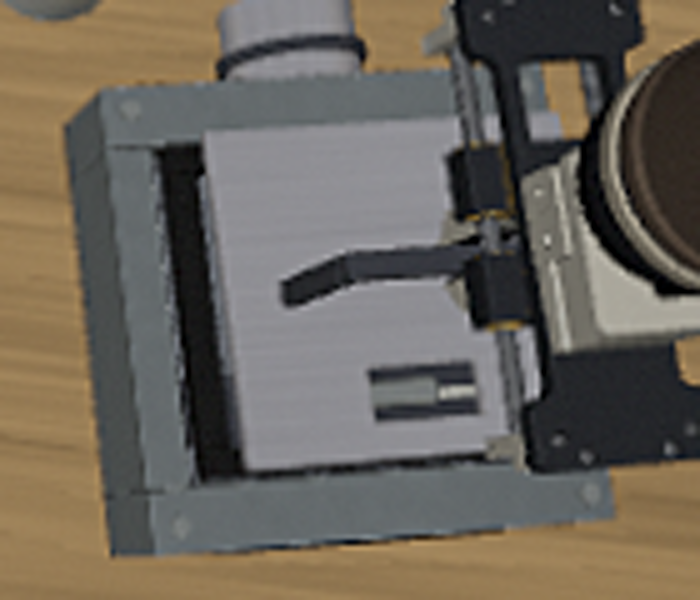

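Both views agree: slot and fastener are within about 1.2 mm of each other, and the wing shows inside the slot. Lowering now.

>>> servo_tool(
  commands=[
    [0,0.1,0.7,0,-0.1,0,0],
    [0,0,0.7,0,0,0,0],
    [0,0,0.7,0,0,0,0],
    [0,0,0.5,0,0,0,0],
    [0,0,0,0,0,0,0],
  ],
)

```text
clock: 15.4
position: [0.5843, -0.2087, 0.1811]
tool_rot: [[-0.194, 0.981, 0.001], [0.981, 0.194, 0.001], [0.001, 0.001, -1.0]]
contact_force: [-0.4, -0.5, -4.6]
finger_gap: 0.126
```

>>> servo_tool(
  commands=[
    [0,0,0.5,0,0,0,0],
    [0,0,0.5,0,0,0,0],
    [0,0,0.5,0,0,0,0],
    [0,0,0.2,0,0,0,0],
    [0,0,0,0,0,0,0],
  ],
)

```text
clock: 15.9
position: [0.5847, -0.2088, 0.1648]
tool_rot: [[-0.194, 0.981, 0.002], [0.981, 0.194, 0.001], [0.0, 0.002, -1.0]]
contact_force: [1.2, 0.8, -4.3]
finger_gap: 0.127
```

Run:
```python
from h import *
need((.5835,-.2069,.154),11.2)
```

```text
t 15.9 p [ 0.5847 -0.2088  0.1648] yaw 11.2 gap 0.127 F [ 1.2  0.8 -4.3] M [-0.03 -0.13 -0.  ]
d cm [ 0.21 -0.09  1.08] turn [ 0.12 -0.01  0.01] j [ 0.5   0.51 -0.36  1.64  0.2   1.03  0.28]
```

>>> servo_tool(
  commands=[
    [0.1,0,0,0,0,0,0],
    [0,0,0.3,0,0,0,0],
    [0,0,0.2,0,0,0,0],
    [0,0,0.2,0,0,0,0],
    [0,0,0,0,0,0,0],
  ],
)

```text
clock: 16.4
position: [0.5852, -0.2072, 0.1586]
tool_rot: [[-0.195, 0.981, 0.004], [0.981, 0.195, 0.001], [0.0, 0.004, -1.0]]
contact_force: [-2.2, 3.6, 2.1]
finger_gap: 0.127
```

>>> servo_tool(
  commands=[
    [0,0,0.2,0,0,0,0],
    [0,0,0.1,0,0,0,0],
    [0,0,0,0,0,0,0],
  ],
)

```text
clock: 16.7
position: [0.5853, -0.2073, 0.1558]
tool_rot: [[-0.195, 0.981, 0.004], [0.981, 0.195, 0.001], [-0.0, 0.004, -1.0]]
contact_force: [-2.3, 4.0, 6.9]
finger_gap: 0.126
```

Run:
```python
from h import *
need((.5835,-.2069,.154),11.2)
```

```text
t 16.7 p [ 0.5853 -0.2073  0.1558] yaw 11.2 gap 0.126 F [-2.3  4.   6.9] M [0.7  0.23 0.09]
d cm [ 0.07 -0.17  0.17] turn [0.22 0.01 0.04] j [ 0.5   0.52 -0.36  1.65  0.21  1.01  0.27]
```

>>> servo_tool(
  commands=[
    [0,-0.05,0.15,0,0,0,0],
    [0,0,0.1,0,0,0,0],
    [0,0,0,0,0,0,0],
    [0,0,0,0,0,0,0],
  ],
)

```text
clock: 17.1
position: [0.5853, -0.2072, 0.1538]
tool_rot: [[-0.195, 0.981, 0.005], [0.981, 0.195, 0.001], [-0.0, 0.005, -1.0]]
contact_force: [-1.7, 4.6, 9.7]
finger_gap: 0.123
```

Run:
```python
from h import *
need((.5835,-.2069,.154),11.2)
b=get_image('side');cv2.imwrite('pics/s7.png',cv2.resize(b[200:384,265:480],(701,600),interpolation=cv2.INTER_CUBIC))
```

```text
t 17.1 p [ 0.5853 -0.2072  0.1538] yaw 11.2 gap 0.123 F [-1.7  4.6  9.7] M [ 0.77  0.2  -0.04]
d cm [ 0.07 -0.17 -0.02] turn [0.28 0.02 0.05] j [ 0.5   0.52 -0.36  1.65  0.21  1.    0.27]
```

View pics/s7.png

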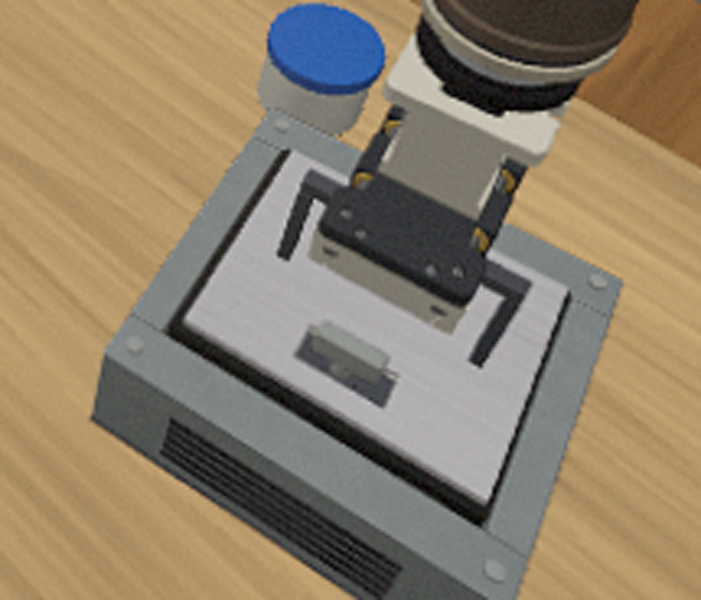

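The wing stands up through the slot at about (350,345), with the cover square inside the seal border. The push implies about 7 mm of sinkage. I'll hold briefly and hand in if it stays steady.

>>> servo_tool(
  commands=[
    [0,0,0,0,0,0,0],
    [0,0,0,0,0,0,0],
    [0,0,0,0,0,0,0],
    [0,0,0,0,0,0,0],
    [0,0,0,0,0,0,0],
  ],
)

```text
clock: 17.65
position: [0.5853, -0.2073, 0.1539]
tool_rot: [[-0.195, 0.981, 0.005], [0.981, 0.195, 0.0], [-0.0, 0.005, -1.0]]
contact_force: [-1.8, 4.9, 9.3]
finger_gap: 0.125
```

Run:
```python
from h import *
need((.5835,-.2069,.154),11.2)
if 8<read_state()['contact_force'][2]<12: print(job_done())
```

```text
t 17.65 p [ 0.5853 -0.2073  0.1539] yaw 11.2 gap 0.125 F [-1.8  4.9  9.3] M [ 0.8   0.2  -0.02]
d cm [ 0.07 -0.17 -0.01] turn [0.28 0.03 0.05] j [ 0.5   0.52 -0.36  1.65  0.21  1.    0.27]
the job is handed in; nothing more can be done
None
```

The job is handed in at 17.65 s, with the gripper still holding the cover pressed onto the box. I turned the wing in line with the index marks, lifted the cover up and off the hanger, and lowered it onto the sealing frame with the wing through the slot.

- **Wing:** in the top picture it lay within about 1° of the index marks. The last side picture shows it standing up through the slot.
- **Press:** the steady push of about 9.3 N plus the cover's weight of about 3.7 N means the frame sank roughly 7 of its 8 mm. The drop in tool height agrees.
- **Position:** the tool is about 2 mm from my estimate of the box centre, and its yaw matches the box's.
- **Disagreements:** the camera and robot positions differed by 2–3 mm, which I corrected for. A sideways force of about 5 N remained at the end.
- **Other objects:** neither the moves nor the pictures showed any contact with the bottle, jar or tub, but the last picture showed only the tub. I viewed 11 pictures, one over the budget.

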